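# Press a seal into a wooden plaque with the pedal press

## Task

Push the wooden plaque along its guides in the green hand press until it is fully home against the rear frame, and turn the round die dial on the press head so that its yellow notch points straight at the red mark on the white ring. When both are set, press the pedal down to its stop, lean on it there with some 20 to 35 N for about a second, and let it come back up, with plaque and dial left as set. Do not disturb the tape, torch, glue bottle and cup.

Things in the scene. Friction and masses are not known exactly. Their poses are not given: they have to be found in the camera images.
- press: Green hand press, fixed, base 290 x 300 x 18 mm; origin on the table under its middle, x away from its front, y to its left. In its frame: steel bed along x at y +75 mm, x -135 to +100, top 30 mm high; rear frame, which stops the plaque, front face at x +100, 90 high; round head radius 60 over the bed at x +60, from 69 to 105 high; pedal at y -85, hinge at x +85, 50 high.
- plaque: Loose wooden plaque 160 (x) x 90 x 18 mm, about 0.2 kg, on the bed between two guide rails (2.5 mm play each side, 10 mm above the bed), partly under the head; origin at the centre of its underside, x along the bed. Starts 35 to 60 mm short of the stop; its free front edge is 80 mm to -x of its origin. Fully home, its origin is at x = +20 mm of the press.
- dial_grip (a point): Point on the vertical axis of the die dial, at the height to grip (139 mm). The dial is an aluminium disc of radius 45 mm, top 115 mm above the table, carrying a black bar grip 64 mm long, 16 wide, 34 high (top at 149 mm) that lies along the line from axis to notch. It turns stiffly (about 0.1 N m) and stays where left.
- dial_notch (a point): The yellow notch on the dial's disc, at its rim: the point 42 mm from the dial's axis, on the line of the bar grip. Only this end has yellow on the disc; a yellow line on the bar's top also runs from the axis toward it.
- mark_point (a point): The point 42 mm from the dial's axis, in line with the red mark on the white ring around the dial (the mark itself is at 47 to 60 mm from the axis). The dial is set when the notch is here. The ring is set differently each time and does not move.
- dial (a joint): Angle of the dial (rad), 0 with the notch toward the press's front (-x), growing anticlockwise seen from above; hard limits at -0.9 and 2.95. It starts 0.7 to 3.3 rad anticlockwise of the mark, so it must be turned clockwise, which may take more than one grasp.
- pedal (a joint): Angle of the pedal (rad), 0 released and growing as it is pressed; its hard stop is at 0.20, where the pedal is level. A spring returns it; pushing on the tread takes about 6 N at first, about 9 N just before the stop, and then the force rises steeply; over 45 N on the tread is too much.
- tread: Black rubber tread with yellow ribs near the pedal's free end, 80 x 80 x 10 mm; origin at the centre of its underside, 170 mm from the hinge, x axis towards the hinge. It slopes up towards the front by 0.2 rad when released.
- tread_top (a point): Centre of the tread's top face, about 98 mm above the table when released and about 65 mm at the stop.
- tape: Red roll of tape lying flat, 104 mm across, 48 mm high; origin at the centre of its underside. Leave it alone.
- torch: Yellow torch standing on its head, 72 mm across at the foot, 165 mm high; origin at the centre of its underside. Leave it alone.
- glue: White bottle with a blue cap, 56 mm across, 130 mm high; origin at the centre of its underside. Leave it alone.
- cup: Blue ceramic cup, 84 mm across, 100 mm high; origin at the centre of its underside. Leave it alone.
There are look-alikes about, which are no part of the job. There is more than one size of the plaque; the one meant has the size given above.

How it is judged (in metres and radians):
On the way, in this order (a step that is already met when the one before it is completed fails the run):
1. the plaque is home against the rear frame (within 3.5 mm) and the dial's notch points at the red mark (within 8 degrees), in either order, with the pedal up (x of plaque in the frame of press above 0.0165 m and angle between plaque's own z axis and vertical below 0.05 rad and horizontal distance between dial_notch and mark_point below 0.006 m and value of joint pedal below 0.05 rad), for 0.2 s.
2. with both still set, the pedal is held at its stop (0.19 rad or more) with at least 14 N on the tread for 0.5 s (x of plaque in the frame of press above 0.0165 m and horizontal distance between dial_notch and mark_point below 0.006 m and value of joint pedal above 0.19 rad and contact force between anything else and tread above 14 N), for 0.5 s.
At the end, for the whole second after the job is handed in: The plaque lies flat and at rest, within 3.5 mm of fully home; the dial's notch is within 6 mm of the mark point (8 degrees); the pedal, having been held firmly at its stop, is back up (under 0.03 rad) (x of plaque in the frame of press above 0.0165 m and angle between plaque's own z axis and vertical below 0.05 rad and horizontal distance between dial_notch and mark_point below 0.006 m and value of joint pedal below 0.03 rad and linear speed of plaque below 0.02 m/s); the robot touches nothing.
It fails at once if a bystander (tape, torch, glue, cup) is moved by more than 20 mm or tipped over (distance of any of tape, torch, glue, cup from where it was at the start of the episode above 0.02 m or angle between any of tape, torch, glue, cup's own z axis and vertical above 0.3 rad).
It fails at once if the pedal's tread is pressed with more than 45 N (contact force between anything else and tread above 45 N).
It also fails if it takes over 70 s, if anything falls off the work surface, if the arm or the gripper's body presses on something with over 40 N, if the wrist force passes 120 N, or if a joint passes its speed limit or range.

## Robot

A 6-joint arm with a two-finger parallel gripper is mounted at the origin on the work surface. World frame = base frame: x ahead of the robot, y to its left, z up, the work surface at z = 0. Lengths are in m, angles in degrees, forces in N, time in s.
With the tool pointing down it reaches from about 0.275 to 0.85 m from the base axis. Payload 19 kg.
Tool frame: the origin (TCP) lies midway between the tips of the shut fingers; the grasp point (between the pads) lies 19 mm behind it (tcp_to_grasp is the distance from the TCP to the grasp point, in m); z points along the fingers, y is the line along which they close (so a half turn about z gives the same grasp; the last joint's range is limited). The gripper opens to 85 mm and grips with 20 to 120 N. Pads are 22 mm wide; open, the fingers measure 114 mm over their backs; the gripper's body (76 mm by 85 mm) begins 54 mm behind the grasp point. The pads swing forward as they close: fully open they stand 13 mm farther back than shut.
Start: joints at [-81.475, 8.623, 82.357, -0, 89.026, -7.678], TCP at [0.16, -0.552, 0.231] pointing down, gripper open.
Joint ranges: [-160.23, 160.23], [-39.13, 120.54], [6.94, 153.29], [-79.49, 259.48], [9.18, 160.14], [-161.06, 161.06]. Speed limits (degrees/s): [108.29, 108.29, 127.2, 172.46, 172.46, 172.46].

## Interface

Orientations are given as [roll, pitch, yaw] about the fixed x, y, z axes, in that order (R = Rz(yaw) Ry(pitch) Rx(roll)).
In Python, from plant import * gives the robot as it stands.
- The arm moves only by the tool play_rows, never from a script. Its argument "commands" is a list of rows, each an object of numbers: "claw": the opening, from 0 (shut) to 1 (fully open); "tx", "ty", "tz": the shift along the tool's x, y, z normalised to -1 to 1, where 1 is 0.08 m; "rx", "ry", "rz": the turn, a rotation vector about the tool's x, y, z normalised to -1 to 1, where 1 is 90 degrees. In form: [{"claw": .., "tx": .., "ty": .., "tz": .., "rx": .., "ry": .., "rz": ..}, ...]. A call has 1 to 10 rows; each row is the pose to reach, as a shift and turn from the pose commanded when the call began, along the tool's axes at that moment; what a row does not reach only later rows make up. A row lasts 1/10 s, in which the tool goes at most 50 mm and 8.59 degrees, less where a joint would pass 70% of its speed; a pose out of reach is approached as far as the arm can. A call with a number of a shift or a turn outside -1 to 1 is refused whole. A call with a gripper value outside its range is refused whole. The fingers move at their own pace and stop on an object; "squeeze" is the grip in N (left out, the last holds). Time passes only in rows, so rows that repeat a pose let the fingers close. It gives the time, the measured TCP pose, the force, the opening and the grip force at its end, in the units of the state.
- state(): the state, without advancing time (a new reading comes with each control period).
- snapshot(name): name is "scene" or "top" or "wrist"; returns a dict with "img" (400x640x3 uint8, red, green, blue), "K" (3x3 intrinsics, pixels), "pose" (4x4, takes a point from camera to world coordinates); the wrist camera has in their place "mount" (4x4, takes a point from camera to tool coordinates, whose origin is the TCP and whose axes are the flange's). Camera axes: x right, y up, looking along -z (the intrinsics and any distortion apply to the point x, -y, -z); pixel columns grow to the right and rows downward; lengths in m; the calibration is good to about 2 mm. A picture is of the moment at which its call begins: read the wrist's pose just before it. There is no depth.
- finish_job(): hands the job in; it is judged then, once.
Trained networks look in the newest picture that a camera, given by its name, has taken for a name from the list of things; names that differ only in an ending like _2 or _b are one class to them, and where a whole thing is asked for, a point or a joint stands for the part that bears it (a point fixed in the world has none). Each returns a list of dicts, best first, with "confidence" (0 to 1); they miss things now and then, are a little off and sometimes report something else, mostly with a low value. They report only what shows in the picture. A call takes as long as a camera call. They do not tell look-alikes from the thing itself.
- recognise(label, camera): "xyz" ([x, y, z] in m, in the coordinates of the camera as it stood for that picture, good to about 4 mm: the middle of the surface that is visible of it).
- place_of(label, camera): "xyz" ([x, y, z] in m, in the coordinates of the camera as it stood for that picture, good to about 4 mm: a listed point, or the origin of a listed thing).
The state is a dict: "time_s": time; "joint_pos": joint angles; "joint_vel": joint speeds; "joint_efforts": joint torques, N m; "position": TCP position; "tool_rot": TCP orientation; "force": force on the tool from outside, world axes, zero at the start; "moment": the same for the moment, N m; "opening": finger opening in m; "grip_force": force on a finger pad.
Only numpy, scipy, OpenCV 4.12 (cv2) and the standard library are available. Lean on these libraries where they do the work, as an engineer would, in place of code of your own. Each camera call takes 0.05 s, during which the arm holds its last target. There are 200 camera calls.

## Working session

There is one attempt and no reset: what is moved stays moved. The work goes in short steps, Python scripts to look and compute and a tool call to move; the robot and the scene stay as the last step left them, time stands still between calls to the robot, and variables do not carry over. Pictures are saved under pics/ and viewed, at most 10 in all, crops included, and the job is handed in when it is done.

Besides the shell and the picture viewer there is one more tool, called after "Call:" by a JSON object that holds its "api" and its "payload". play_rows: Moves the arm, as the interface text tells. Scaled input: -1 to 1 covers 0.08 m each way for a shift and 90 degrees each way for a turn. Its arguments: {"type":"object","properties":{"commands":{"type":"array"},"squeeze":{"type":"number"}},"required":["commands"]}

```bash
mkdir -p pics; cat > h.py <<'E'
from plant import *
import numpy as np, cv2
from scipy.spatial.transform import Rotation as R
def T_tool(s=None):
    s=s or state(); T=np.eye(4); T[:3,:3]=R.from_euler('xyz',s['tool_rot'],degrees=True).as_matrix(); T[:3,3]=s['position']; return T
def campose(cam,snap,T): return np.array(snap['pose']) if cam!='wrist' else T@np.array(snap['mount'])
def snap(cam,name):
    T=T_tool(); s=snapshot(cam); cv2.imwrite(f'pics/{name}.png',s['img'][:,:,::-1]); return s,campose(cam,s,T)
def w(P,x): return (P@np.r_[x,1])[:3]
def find(label,cam,P,n=3,f=place_of):
    for d in f(label,cam)[:n]: print(label,cam,round(d['confidence'],2),np.round(w(P,d['xyz']),4))
E
python3 - <<'E'
from h import *
print(state())
for c in ['scene','top']:
    s,P=snap(c,c+'1'); print(c,np.round(P[:3,3],3))
    for l in ['press','plaque','dial_grip','dial_notch','mark_point','tread','tread_top','tape','torch','glue','cup']: find(l,c,P)
a=cv2.imread('pics/scene1.png');b=cv2.imread('pics/top1.png')
cv2.imwrite('pics/both.png',cv2.resize(np.vstack([a,b]),(480,600)))
E
```

```text
{'time_s': 0.0, 'joint_pos': array([-8.14749036e+01,  8.65124533e+00,  8.23927098e+01,  1.06512773e-03,
        8.90277319e+01, -7.67793526e+00]), 'joint_vel': array([ 0.0645673 , -0.01109072,  0.06621977, -0.00763113,  0.15126571,
        0.06800803]), 'joint_efforts': array([ 2.48930453e-03, -7.13058472e+01, -5.70860445e+01,  1.06296461e-04,
        8.99394712e-03, -2.35538403e-05]), 'position': array([ 0.16039521, -0.55191299,  0.23067511]), 'tool_rot': array([-1.79929098e+02, -1.06331047e-02,  1.62030063e+01]), 'force': array([ 0.55871001, -0.32616728, -0.09025709]), 'moment': array([-0.01155975, -0.00740941,  0.03014451]), 'grip_force': 0.0, 'opening': 0.08507085380488744}
scene [1.392 0.205 0.725]
press scene 0.74 [0.5425 0.0949 0.0015]
plaque scene 0.95 [0.2853 0.3121 0.0038]
plaque scene 0.83 [0.379  0.5436 0.    ]
dial_grip scene 0.65 [4.546e-01 3.759e-01 3.000e-04]
dial_grip scene 0.6 [0.5926 0.1828 0.1412]
dial_notch scene 0.78 [0.6192 0.1503 0.1189]
mark_point scene 0.59 [0.5542 0.1591 0.1169]
tread scene 0.95 [0.4759 0.0054 0.0894]
tread_top scene 0.89 [0.4696 0.0021 0.0
[... 176 characters left out ...]
  3.783e-01 -3.000e-04]
top [0.188 0.126 1.664]
press top 0.87 [5.417e-01 9.920e-02 4.000e-04]
plaque top 0.78 [ 0.2836  0.31   -0.0012]
plaque top 0.69 [0.5094 0.1669 0.0322]
plaque top 0.68 [0.3805 0.5422 0.0007]
dial_grip top 0.82 [0.5948 0.1812 0.1395]
dial_grip top 0.55 [ 0.6392  0.3666 -0.0038]
dial_notch top 0.83 [0.62   0.1473 0.1125]
mark_point top 0.7 [0.555  0.1586 0.1133]
tread top 0.68 [0.4673 0.0075 0.0886]
tread_top top 0.92 [0.4711 0.0066 0.101 ]
tape top 0.6 [ 0.6396  0.3688 -0.0012]
torch top 0.95 [ 0.6871 -0.1509 -0.004 ]
torch top 0.31 [ 0.5198 -0.143  -0.0044]
torch top 0.29 [0.5542 0.1571 0.1147]
glue top 0.51 [ 0.5191 -0.145  -0.0067]
cup top 0.4 [0.5925 0.1811 0.14  ]
```

View pics/both.png

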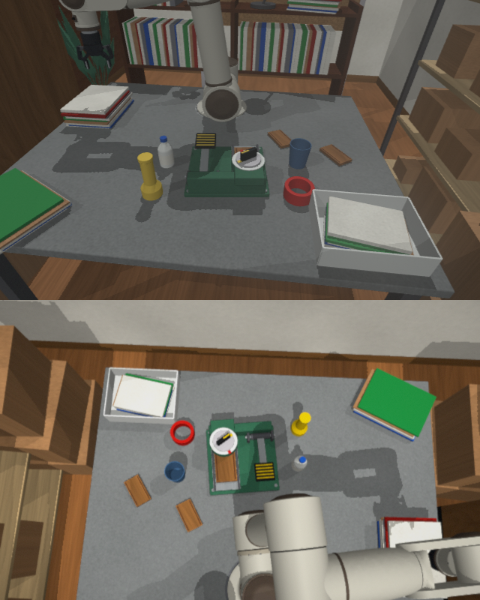

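```bash
python3 - <<'E'
import numpy as np
p=np.array([.542,.097]);d=np.array([.5935,.182])
for name,v in [('notch',(.6197,.149)),('mark',(.5548,.1588)),('plq',(.5094,.1669)),('tread',(.471,.005)),('dial',d)]:
    for yaw in [0]:
        print(name,np.degrees(np.arctan2(*(np.array(v)-d)[::-1])),np.array(v)-p)
# press yaw from dial (60,75), tread(-82,-85)
a=d-np.array([.471,.005]); b=np.array([.060+.085-.0,0]);
print(np.degrees(np.arctan2(a[1],a[0])-np.arctan2(.160,.06+.082)))
E
```

```text
notch -51.552554670829274 [0.0777 0.052 ]
mark -149.05802065407403 [0.0128 0.0618]
plq -169.821104481895 [-0.0326  0.0699]
tread -124.6867363461156 [-0.071 -0.092]
dial 0.0 [0.0515 0.085 ]
6.902318698528688
```

The overview shows the press in mid-table, yawed by about 7°. The notch is about 97° anticlockwise of the mark, and the plaque is about 45 mm short of the stop. The two loose plaques are look-alikes. I'll go over the press for a closer look.

Call:
{"api": "play_rows", "payload": {"commands": [{"claw": 0,"tx": 0.7,"ty": -0.92,"tz": -0.2,"rz": 0.1},{"claw": 0,"tx": 0.7,"ty": -0.92,"tz": -0.2,"rz": 0.1},{"claw": 0,"tx": 0.7,"ty": -0.92,"tz": -0.2,"rz": 0.1},{"claw": 0,"tx": 0.7,"ty": -0.92,"tz": -0.2,"rz": 0.1}], "squeeze": 60}}

```text
invalid input at $.commands[0]: expected keys claw, tx, ty, tz, rx, ry, rz
```

Call:
{"api": "play_rows", "payload": {"commands": [{"claw": 0,"tx": 0.82,"ty": -0.82,"tz": -0.2},{"claw": 0,"tx": 0.82,"ty": -0.82,"tz": -0.2},{"claw": 0,"tx": 0.82,"ty": -0.82,"tz": -0.2},{"claw": 0,"tx": 0.82,"ty": -0.82,"tz": -0.2}]}}

```text
invalid input at $.commands[0]: expected keys claw, tx, ty, tz, rx, ry, rz
```

Call:
{"api": "play_rows", "payload": {"commands": [{"claw": 0,"tx": 0.8,"ty": -0.9,"tz": -0.2},{"claw": 0,"tx": 0.8,"ty": -0.9,"tz": -0.2},{"claw": 0,"tx": 0.8,"ty": -0.9,"tz": -0.2},{"claw": 0,"tx": 0.8,"ty": -0.9,"tz": -0.2}]}}

```text
invalid input at $.commands[0]: expected keys claw, tx, ty, tz, rx, ry, rz
```

Call:
{"api": "play_rows", "payload": {"commands": [{"claw": 0,"tx": 0.6,"ty": -1,"tz": -0.2},{"claw": 0,"tx": 0.6,"ty": -1,"tz": -0.2},{"claw": 0,"tx": 0.6,"ty": -1,"tz": -0.2},{"claw": 0,"tx": 0.6,"ty": -1,"tz": -0.2}]}}

```text
invalid input at $.commands[0]: expected keys claw, tx, ty, tz, rx, ry, rz
```

Call:
{"api": "play_rows", "payload": {"commands": [{"claw": 0,"tx": 0.5,"ty": -1,"tz": -0.2},{"claw": 0,"tx": 0.5,"ty": -1,"tz": -0.2},{"claw": 0,"tx": 0.5,"ty": -1,"tz": -0.2},{"claw": 0,"tx": 0.5,"ty": -1,"tz": -0.2}]}}

```text
invalid input at $.commands[0]: expected keys claw, tx, ty, tz, rx, ry, rz
```

Call:
{"api": "play_rows", "payload": {"commands": [{"claw": 0,"tx": 0.5,"ty": -1,"tz": -0.2},{"claw": 0,"tx": 0.5,"ty": -1,"tz": -0.2},{"claw": 0,"tx": 0.5,"ty": -1,"tz": -0.2},{"claw": 0,"tx": 0.5,"ty": -1,"tz": -0.2}]}}

```text
invalid input at $.commands[0]: expected keys claw, tx, ty, tz, rx, ry, rz
```

Call:
{"api": "play_rows", "payload": {"commands": [{"claw": 0,"tx": 0.3,"ty": -1,"tz": -0.2},{"claw": 0,"tx": 0.3,"ty": -1,"tz": -0.2},{"claw": 0,"tx": 0.3,"ty": -1,"tz": -0.2},{"claw": 0,"tx": 0.3,"ty": -1,"tz": -0.2}]}}

```text
invalid input at $.commands[0]: expected keys claw, tx, ty, tz, rx, ry, rz
```

Call:
{"api": "play_rows", "payload": {"commands": [{"claw": 0,"tx": 0,"ty": -1},{"claw": 0,"ty": -1},{"claw": 0,"ty": -1},{"claw": 0,"ty": -1}]}}

```text
invalid input at $.commands[0]: expected keys claw, tx, ty, tz, rx, ry, rz
```

Call:
{"api": "play_rows", "payload": {"commands": [{"claw": 0,"tx": 0.6,"ty": -1,"tz": -0.2,"rx": 0,"ry": 0,"rz": 0.1},{"claw": 0,"tx": 0.6,"ty": -1,"tz": -0.2,"rx": 0,"ry": 0,"rz": 0.1},{"claw": 0,"tx": 0.6,"ty": -1,"tz": -0.2,"rx": 0,"ry": 0,"rz": 0.1},{"claw": 0,"tx": 0.6,"ty": -1,"tz": -0.2,"rx": 0,"ry": 0,"rz": 0.1}], "squeeze": 60}}

```text
time_s: 1.6
position: [0.1845, -0.4616, 0.248]
tool_rot: [179.9, -0.0, 7.3]
force: [-0.1, 0.3, 0.6]
opening: 0.0285
grip_force: 0.0
```

Call:
{"api": "play_rows", "payload": {"commands": [{"claw": 0,"tx": 0.6,"ty": -1,"tz": -0.2,"rx": 0,"ry": 0,"rz": 0},{"claw": 0,"tx": 0.6,"ty": -1,"tz": -0.2,"rx": 0,"ry": 0,"rz": 0},{"claw": 0,"tx": 0.6,"ty": -1,"tz": -0.2,"rx": 0,"ry": 0,"rz": 0},{"claw": 0,"tx": 0.6,"ty": -1,"tz": -0.2,"rx": 0,"ry": 0,"rz": 0}]}}

```text
time_s: 2.0
position: [0.222, -0.3769, 0.2634]
tool_rot: [180.0, 0.0, 7.3]
force: [0.1, -0.3, 0.3]
opening: -0.0003
grip_force: 0.0
```

Call:
{"api": "play_rows", "payload": {"commands": [{"claw": 0,"tx": 0.6,"ty": -1,"tz": -0.2,"rx": 0,"ry": 0,"rz": 0},{"claw": 0,"tx": 0.6,"ty": -1,"tz": -0.2,"rx": 0,"ry": 0,"rz": 0},{"claw": 0,"tx": 0.6,"ty": -1,"tz": -0.2,"rx": 0,"ry": 0,"rz": 0},{"claw": 0,"tx": 0.6,"ty": -1,"tz": -0.2,"rx": 0,"ry": 0,"rz": 0}]}}

```text
time_s: 2.4
position: [0.2595, -0.2918, 0.2792]
tool_rot: [180.0, 0.0, 7.3]
force: [-0.2, -0.2, -0.6]
opening: -0.0002
grip_force: 0.0
```

Call:
{"api": "play_rows", "payload": {"commands": [{"claw": 0,"tx": 0.6,"ty": -1,"tz": -0.2,"rx": 0,"ry": 0,"rz": 0},{"claw": 0,"tx": 0.6,"ty": -1,"tz": -0.2,"rx": 0,"ry": 0,"rz": 0},{"claw": 0,"tx": 0.6,"ty": -1,"tz": -0.2,"rx": 0,"ry": 0,"rz": 0},{"claw": 0,"tx": 0.6,"ty": -1,"tz": -0.2,"rx": 0,"ry": 0,"rz": 0}]}}

```text
time_s: 2.8
position: [0.2972, -0.2066, 0.295]
tool_rot: [-180.0, 0.0, 7.3]
force: [-0.4, -0.9, 0.4]
opening: -0.0
grip_force: 0.0
```

Call:
{"api": "play_rows", "payload": {"commands": [{"claw": 0,"tx": 0.6,"ty": -1,"tz": -0.2,"rx": 0,"ry": 0,"rz": 0},{"claw": 0,"tx": 0.6,"ty": -1,"tz": -0.2,"rx": 0,"ry": 0,"rz": 0},{"claw": 0,"tx": 0.6,"ty": -1,"tz": -0.2,"rx": 0,"ry": 0,"rz": 0},{"claw": 0,"tx": 0.6,"ty": -1,"tz": -0.2,"rx": 0,"ry": 0,"rz": 0}]}}

```text
time_s: 3.2
position: [0.3348, -0.1213, 0.3108]
tool_rot: [-180.0, 0.1, 7.2]
force: [-0.2, -0.7, 0.0]
opening: -0.0002
grip_force: 0.0
```

Call:
{"api": "play_rows", "payload": {"commands": [{"claw": 0,"tx": 0.5,"ty": -1,"tz": -0.2,"rx": 0,"ry": 0,"rz": 0},{"claw": 0,"tx": 0.5,"ty": -1,"tz": -0.2,"rx": 0,"ry": 0,"rz": 0},{"claw": 0,"tx": 0.5,"ty": -1,"tz": -0.2,"rx": 0,"ry": 0,"rz": 0},{"claw": 0,"tx": 0.5,"ty": -1,"tz": -0.2,"rx": 0,"ry": 0,"rz": 0}]}}

```text
time_s: 3.6
position: [0.3645, -0.0372, 0.3267]
tool_rot: [-180.0, 0.1, 7.2]
force: [-0.3, -0.3, 0.4]
opening: -0.0001
grip_force: 0.0
```

Call:
{"api": "play_rows", "payload": {"commands": [{"claw": 0,"tx": 0.4,"ty": -1,"tz": 0,"rx": 0,"ry": 0,"rz": 0},{"claw": 0,"tx": 0.4,"ty": -1,"tz": 0,"rx": 0,"ry": 0,"rz": 0},{"claw": 0,"tx": 0.4,"ty": -1,"tz": 0,"rx": 0,"ry": 0,"rz": 0},{"claw": 0,"tx": 0.4,"ty": -1,"tz": 0,"rx": 0,"ry": 0,"rz": 0}]}}

```text
time_s: 4.0
position: [0.3862, 0.0459, 0.3267]
tool_rot: [180.0, 0.1, 7.1]
force: [-0.4, -0.6, -0.2]
opening: 0.0
grip_force: 0.0
```

Call:
{"api": "play_rows", "payload": {"commands": [{"claw": 0,"tx": 0.4,"ty": -1,"tz": 0,"rx": 0,"ry": 0,"rz": 0},{"claw": 0,"tx": 0.4,"ty": -1,"tz": 0,"rx": 0,"ry": 0,"rz": 0},{"claw": 0,"tx": 0.4,"ty": -1,"tz": 0,"rx": 0,"ry": 0,"rz": 0},{"claw": 0,"tx": 0.4,"ty": -1,"tz": 0,"rx": 0,"ry": 0,"rz": 0}]}}

```text
time_s: 4.4
position: [0.408, 0.1291, 0.3269]
tool_rot: [180.0, 0.1, 7.1]
force: [0.6, 0.0, 0.1]
opening: 0.0001
grip_force: 0.0
```

```bash
python3 - <<'E'
from h import *
s=state();print(s['time_s'],s['position'],s['tool_rot'],s['joint_pos'])
s,P=snap('wrist','w1'); print(np.round(s['mount'],3),np.round(P,3))
for l in ['press','plaque','dial_grip','dial_notch','mark_point','tread','tread_top']: find(l,'wrist',P)
E
```

```text
4.4 [0.40804509 0.12914889 0.32687589] [1.79974121e+02 5.90002819e-02 7.12832268e+00] [ 7.24543560e+00 -9.97673375e+00  8.98532693e+01 -2.61708654e-02
  1.00182516e+02  9.01124863e+01]
[[-0.001  0.962  0.273  0.069]
 [ 1.     0.001 -0.    -0.   ]
 [-0.001  0.273 -0.962 -0.142]
 [ 0.     0.     0.     1.   ]] [[ 0.123  0.955  0.271  0.476]
 [-0.992  0.118  0.035  0.138]
 [ 0.001 -0.274  0.962  0.469]
 [ 0.     0.     0.     1.   ]]
press wrist 0.89 [ 5.410e-01  1.045e-01 -1.000e-04]
plaque wrist 0.81 [0.5119 0.1684 0.0307]
mark_point wrist 0.64 [0.5534 0.1547 0.1128]
tread wrist 0.82 [0.47   0.0044 0.089 ]
tread wrist 0.66 [0.5522 0.1573 0.1137]
tread_top wrist 0.62 [0.4765 0.0059 0.1031]
```

View pics/w1.png

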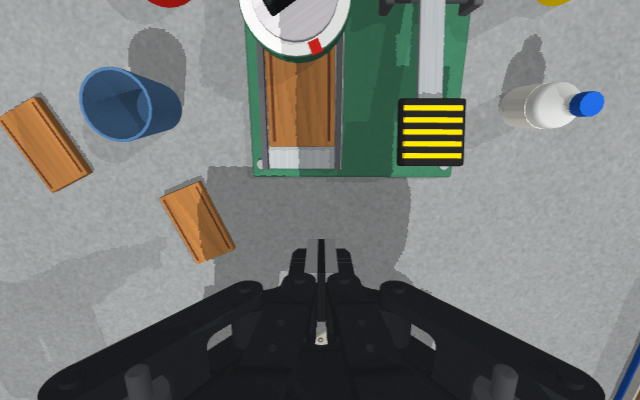

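The wrist view shows the base front edge at row 177 (cols 254–451), the plaque front edge at row 147 (cols 267–334) and the red mark at (316,46). I'll turn those pixels into positions.

```bash
cat >> h.py <<'E'
def px(s,P,u,v,z):
    K=np.array(s['K']); r=np.linalg.solve(K,[u,v,1.]); d=P[:3,:3]@np.array([r[0],-r[1],-r[2]]); o=P[:3,3]; return o+d*(z-o[2])/d[2]
E
python3 - <<'E'
from h import *
T=T_tool(); s=snapshot('wrist'); P=campose('wrist',s,T)
for n,u,v,z in [('baseFL',254,177,.018),('baseFR',451,177,.018),('plqL',267,147,.048),('plqR',334,147,.048),('bedFL',263,168,.03),('bedFR',340,168,.03),('mark',316,46,.11),('treadFL',398,164,.105),('treadFR',463,166,.105),('treadBL',400,99,.09),('treadBR',466,99,.09)]: print(n,np.round(px(s,P,u,v,z),4))
E
```

```text
baseFL [0.3747 0.2277 0.018 ]
baseFR [ 0.4114 -0.0673  0.018 ]
plqL [0.4254 0.2068 0.048 ]
plqR [0.4367 0.1156 0.048 ]
bedFL [0.3923 0.2132 0.03  ]
bedFR [0.4062 0.1019 0.03  ]
mark [0.5464 0.1528 0.11  ]
treadFL [0.4315 0.0396 0.105 ]
treadFR [ 0.4388 -0.0387  0.105 ]
treadBL [0.506 0.048 0.09 ]
treadBR [ 0.5157 -0.0296  0.09  ]
```

Call:
{"api": "play_rows", "payload": {"commands": [{"claw": 0,"tx": -0.08,"ty": -0.37,"tz": 0.9,"rx": 0,"ry": 0,"rz": 0},{"claw": 0,"tx": -0.08,"ty": -0.37,"tz": 0.9,"rx": 0,"ry": 0,"rz": 0},{"claw": 0,"tx": -0.08,"ty": -0.37,"tz": 0.9,"rx": 0,"ry": 0,"rz": 0}]}}

```text
time_s: 5.15
position: [0.396, 0.1598, 0.2525]
tool_rot: [180.0, 0.3, 7.3]
force: [-0.1, -0.2, 1.4]
opening: 0.0
grip_force: 0.0
```

Call:
{"api": "play_rows", "payload": {"commands": [{"claw": 0,"tx": 0,"ty": 0,"tz": 0.9,"rx": 0,"ry": 0,"rz": 0},{"claw": 0,"tx": 0,"ty": 0,"tz": 0.9,"rx": 0,"ry": 0,"rz": 0},{"claw": 0,"tx": 0,"ty": 0,"tz": 0.9,"rx": 0,"ry": 0,"rz": 0}]}}

```text
time_s: 5.45
position: [0.397, 0.1588, 0.1822]
tool_rot: [180.0, 0.2, 7.2]
force: [0.3, 0.2, 0.9]
opening: 0.0
grip_force: 0.0
```

Call:
{"api": "play_rows", "payload": {"commands": [{"claw": 0,"tx": 0,"ty": 0,"tz": 0.9,"rx": 0,"ry": 0,"rz": 0},{"claw": 0,"tx": 0,"ty": 0,"tz": 0.9,"rx": 0,"ry": 0,"rz": 0},{"claw": 0,"tx": 0,"ty": 0,"tz": 0.9,"rx": 0,"ry": 0,"rz": 0}]}}

```text
time_s: 5.75
position: [0.3975, 0.159, 0.1112]
tool_rot: [180.0, 0.1, 7.2]
force: [-0.4, 0.7, 0.6]
opening: -0.0
grip_force: 0.0
```

Call:
{"api": "play_rows", "payload": {"commands": [{"claw": 0,"tx": 0,"ty": 0,"tz": 0.4,"rx": 0,"ry": 0,"rz": 0},{"claw": 0,"tx": 0,"ty": 0,"tz": 0.85,"rx": 0,"ry": 0,"rz": 0},{"claw": 0,"tx": 0,"ty": 0,"tz": 0.85,"rx": 0,"ry": 0,"rz": 0},{"claw": 0,"tx": 0,"ty": 0,"tz": 0.85,"rx": 0,"ry": 0,"rz": 0}]}}

```text
time_s: 6.15
position: [0.3989, 0.1595, 0.0459]
tool_rot: [-180.0, -0.1, 7.2]
force: [-0.2, 0.1, 0.4]
opening: 0.0003
grip_force: 0.0
```

Call:
{"api": "play_rows", "payload": {"commands": [{"claw": 0,"tx": 0.2,"ty": 0,"tz": 0,"rx": 0,"ry": 0,"rz": 0},{"claw": 0,"tx": 0.3,"ty": 0,"tz": 0,"rx": 0,"ry": 0,"rz": 0},{"claw": 0,"tx": 0.4,"ty": 0,"tz": 0,"rx": 0,"ry": 0,"rz": 0},{"claw": 0,"tx": 0.5,"ty": 0,"tz": 0,"rx": 0,"ry": 0,"rz": 0},{"claw": 0,"tx": 0.6,"ty": 0,"tz": 0,"rx": 0,"ry": 0,"rz": 0}]}}

```text
time_s: 6.65
position: [0.4461, 0.1657, 0.0458]
tool_rot: [-180.0, -0.1, 7.2]
force: [-10.3, -1.0, 19.1]
opening: -0.0002
grip_force: 10.5
```

Upward force of 19 N: the tip is too high on the edge. Backing off, going lower, and pushing again.

Call:
{"api": "play_rows", "payload": {"commands": [{"claw": 0,"tx": -0.3,"ty": 0,"tz": 0,"rx": 0,"ry": 0,"rz": 0},{"claw": 0,"tx": -0.6,"ty": 0,"tz": 0,"rx": 0,"ry": 0,"rz": 0},{"claw": 0,"tx": -0.6,"ty": 0,"tz": 0.09,"rx": 0,"ry": 0,"rz": 0},{"claw": 0,"tx": -0.6,"ty": 0,"tz": 0.09,"rx": 0,"ry": 0,"rz": 0}]}}

```text
time_s: 7.05
position: [0.3981, 0.1595, 0.0369]
tool_rot: [-180.0, -0.1, 7.2]
force: [-0.3, 0.4, 0.1]
opening: -0.0004
grip_force: 0.0
```

```bash
python3 - <<'E'
from h import *
print(state()['position'],state()['force'])
for c in ['top','scene','wrist']:
    s,P=snap(c,c+'2'); find('plaque',c,P)
    find('dial_grip',c,P); find('dial_notch',c,P); find('mark_point',c,P)
E
```

```text
[0.39812856 0.15947445 0.03693554] [-0.25207721  0.35096043  0.05277807]
plaque top 0.72 [0.5337 0.1732 0.029 ]
plaque top 0.65 [0.2847 0.314  0.0013]
plaque top 0.61 [0.3812 0.5445 0.0025]
dial_grip top 0.79 [0.5904 0.1818 0.1392]
mark_point top 0.91 [0.5535 0.1543 0.116 ]
plaque scene 0.74 [0.3833 0.5462 0.0022]
plaque scene 0.66 [0.2819 0.312  0.004 ]
dial_grip scene 0.56 [0.5934 0.1805 0.1414]
dial_notch scene 0.91 [0.6226 0.1477 0.117 ]
mark_point scene 0.9 [0.554  0.1591 0.1206]
mark_point scene 0.35 [0.5951 0.1807 0.1443]
plaque wrist 0.59 [0.2808 0.3127 0.001 ]
```

View pics/wrist2.png

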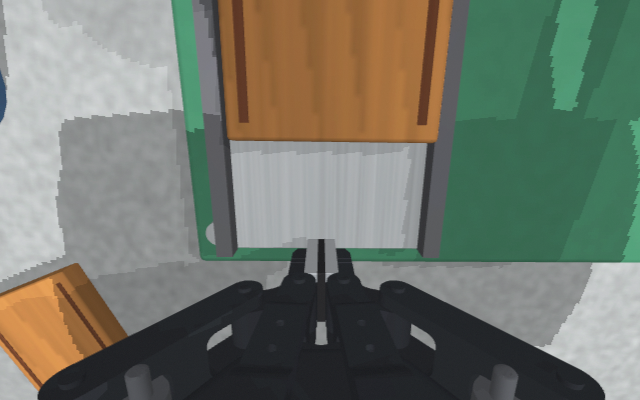

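The plaque did move; its front edge is now at row 141, with about 20 mm to go. The fingers now sit low on the bed, so I'll push on.

Call:
{"api": "play_rows", "payload": {"commands": [{"claw": 0,"tx": 0.3,"ty": 0,"tz": 0,"rx": 0,"ry": 0,"rz": 0},{"claw": 0,"tx": 0.42,"ty": 0,"tz": 0,"rx": 0,"ry": 0,"rz": 0},{"claw": 0,"tx": 0.5,"ty": 0,"tz": 0,"rx": 0,"ry": 0,"rz": 0},{"claw": 0,"tx": 0.58,"ty": 0,"tz": 0,"rx": 0,"ry": 0,"rz": 0},{"claw": 0,"tx": 0.66,"ty": 0,"tz": 0,"rx": 0,"ry": 0,"rz": 0},{"claw": 0,"tx": 0.7,"ty": 0,"tz": 0,"rx": 0,"ry": 0,"rz": 0},{"claw": 0,"tx": 0.7,"ty": 0,"tz": 0,"rx": 0,"ry": 0,"rz": 0}]}}

```text
time_s: 8.5
position: [0.4533, 0.1664, 0.0361]
tool_rot: [-180.0, 0.0, 7.2]
force: [-0.0, 0.5, -0.2]
opening: 0.0
grip_force: 0.0
```

```bash
python3 - <<'E'
from h import *
print(state()['position'],state()['force'])
for c in ['top']:
    s,P=snap(c,c+'3'); find('plaque',c,P)
E
```

```text
[0.45329087 0.16640997 0.03607057] [-0.0254125   0.46000654 -0.2025348 ]
plaque top 0.79 [0.3813 0.5414 0.0024]
plaque top 0.55 [ 0.2837  0.3118 -0.0031]
```

Call:
{"api": "play_rows", "payload": {"commands": [{"claw": 0,"tx": 0.05,"ty": 0,"tz": 0,"rx": 0,"ry": 0,"rz": 0},{"claw": 0,"tx": 0.05,"ty": 0,"tz": 0,"rx": 0,"ry": 0,"rz": 0}]}}

```text
time_s: 8.8
position: [0.4574, 0.1669, 0.0362]
tool_rot: [-180.0, -0.0, 7.2]
force: [-0.2, -0.2, -0.3]
opening: 0.0
grip_force: 0.0
```

Call:
{"api": "play_rows", "payload": {"commands": [{"claw": 0,"tx": 0.04,"ty": 0,"tz": 0,"rx": 0,"ry": 0,"rz": 0},{"claw": 0,"tx": 0.04,"ty": 0,"tz": 0,"rx": 0,"ry": 0,"rz": 0}]}}

```text
time_s: 9.0
position: [0.4606, 0.1673, 0.0362]
tool_rot: [-180.0, -0.0, 7.2]
force: [-0.1, -0.9, 0.3]
opening: -0.0
grip_force: 0.0
```

Call:
{"api": "play_rows", "payload": {"commands": [{"claw": 0,"tx": 0.03,"ty": 0,"tz": 0,"rx": 0,"ry": 0,"rz": 0},{"claw": 0,"tx": 0.03,"ty": 0,"tz": 0,"rx": 0,"ry": 0,"rz": 0}]}}

```text
time_s: 9.2
position: [0.462, 0.1674, 0.0359]
tool_rot: [180.0, 0.1, 7.2]
force: [-8.1, -1.9, 4.3]
opening: -0.0001
grip_force: 3.6
```

Call:
{"api": "play_rows", "payload": {"commands": [{"claw": 0,"tx": 0.02,"ty": 0,"tz": 0,"rx": 0,"ry": 0,"rz": 0},{"claw": 0,"tx": 0.02,"ty": 0,"tz": 0,"rx": 0,"ry": 0,"rz": 0}]}}

```text
time_s: 9.4
position: [0.4622, 0.1675, 0.0357]
tool_rot: [180.0, 0.3, 7.2]
force: [-20.1, -4.0, 13.6]
opening: -0.0004
grip_force: 10.4
```

Call:
{"api": "play_rows", "payload": {"commands": [{"claw": 0,"tx": 0.01,"ty": 0,"tz": 0,"rx": 0,"ry": 0,"rz": 0},{"claw": 0,"tx": 0.01,"ty": 0,"tz": 0,"rx": 0,"ry": 0,"rz": 0}]}}

```text
time_s: 9.6
position: [0.4622, 0.1675, 0.0356]
tool_rot: [180.0, 0.4, 7.2]
force: [-26.6, -5.3, 17.9]
opening: -0.0
grip_force: 13.8
```

The plaque is against the stop, at 27 N. Next: retreat, rise, and move above the dial while turning towards the bar's direction (yaw about 130°).

Call:
{"api": "play_rows", "payload": {"commands": [{"claw": 0,"tx": -0.3,"ty": 0,"tz": 0,"rx": 0,"ry": 0,"rz": 0},{"claw": 0,"tx": -0.3,"ty": 0,"tz": 0,"rx": 0,"ry": 0,"rz": 0},{"claw": 0.3,"tx": -0.3,"ty": 0,"tz": -1,"rx": 0,"ry": 0,"rz": 0},{"claw": 0.5,"tx": -0.3,"ty": 0,"tz": -1,"rx": 0,"ry": 0,"rz": 0},{"claw": 0.5,"tx": -0.3,"ty": 0,"tz": -1,"rx": 0,"ry": 0,"rz": 0}]}}

```text
time_s: 10.1
position: [0.4435, 0.1653, 0.1204]
tool_rot: [-180.0, -0.4, 7.2]
force: [0.7, -0.4, -0.0]
opening: 0.0423
grip_force: 0.0
```

Call:
{"api": "play_rows", "payload": {"commands": [{"claw": 0.7,"tx": 0,"ty": 0,"tz": -1,"rx": 0,"ry": 0,"rz": 0},{"claw": 0.7,"tx": 0,"ty": 0,"tz": -1,"rx": 0,"ry": 0,"rz": 0},{"claw": 0.7,"tx": 0,"ty": 0,"tz": -1,"rx": 0,"ry": 0,"rz": 0}]}}

```text
time_s: 10.4
position: [0.443, 0.1652, 0.1999]
tool_rot: [-180.0, -0.4, 7.2]
force: [-0.1, 0.8, -1.6]
opening: 0.0598
grip_force: 0.0
```

Call:
{"api": "play_rows", "payload": {"commands": [{"claw": 0.7,"tx": 0.5,"ty": 0,"tz": -1,"rx": 0,"ry": 0,"rz": 0},{"claw": 0.7,"tx": 0.94,"ty": 0,"tz": -1,"rx": 0,"ry": 0,"rz": 0},{"claw": 0.7,"tx": 0.94,"ty": 0,"tz": -1,"rx": 0,"ry": 0,"rz": 0},{"claw": 0.7,"tx": 0.94,"ty": 0,"tz": -1,"rx": 0,"ry": 0,"rz": 0}]}}

```text
time_s: 10.8
position: [0.5175, 0.1743, 0.2756]
tool_rot: [-180.0, 0.0, 7.2]
force: [1.2, 0.1, -0.4]
opening: 0.0596
grip_force: 0.0
```

```bash
python3 - <<'E'
from h import *
s=state();print(s['time_s'],s['position'],s['tool_rot'])
s,P=snap('wrist','w4')
for l in ['plaque','dial_grip','dial_notch','mark_point']: find(l,'wrist',P)
s,P=snap('top','t4')
for l in ['plaque','dial_grip','dial_notch','mark_point']: find(l,'top',P)
E
```

```text
10.8 [0.51745032 0.17433138 0.27561496] [-1.79995969e+02  9.54367074e-04  7.18023410e+00]
plaque wrist 0.62 [ 0.382   0.5379 -0.0009]
dial_grip wrist 0.87 [0.5932 0.1848 0.1391]
dial_notch wrist 0.61 [0.474  0.004  0.0873]
dial_notch wrist 0.59 [0.621  0.1508 0.1168]
mark_point wrist 0.85 [0.5522 0.1565 0.1128]
plaque top 0.91 [0.5526 0.1744 0.0313]
plaque top 0.91 [0.3807 0.543  0.0013]
plaque top 0.57 [0.2848 0.3095 0.0008]
mark_point top 0.65 [0.5546 0.1571 0.1143]
```

View pics/w4.png

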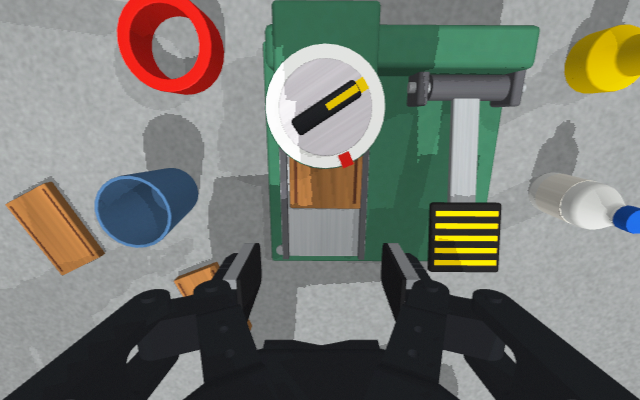

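This view shows it clearly: ring centre about (325,105), notch (362,84), bar ends (297,126) and (358,87), red mark (345,159).

```bash
python3 - <<'E'
from h import *
T=T_tool(); s=snapshot('wrist'); P=campose('wrist',s,T)
img=s['img'].astype(int); r,g,b=img[...,0],img[...,1],img[...,2]
def cen(m,u0,u1,v0,v1):
    k=np.zeros_like(m);k[v0:v1,u0:u1]=m[v0:v1,u0:u1]; v,u=np.nonzero(k); return u.mean(),v.mean(),len(u),u.min(),u.max(),v.min(),v.max(),k
R_=cen((r>150)&(g<80)&(b<80),330,365,145,175); print('red',R_[:7])
# disc: ring outer via white
gray=cv2.inRange(s['img'],(170,170,170),(255,255,255))
k=cv2.inRange(cv2.cvtColor(s['img'],cv2.COLOR_RGB2HSV),(0,0,120),(180,45,255)); k[:, :262]=0;k[:,390:]=0;k[178:]=0;k[:35]=0
c=max(cv2.findContours(k,cv2.RETR_EXTERNAL,cv2.CHAIN_APPROX_NONE)[0],key=cv2.contourArea); e=cv2.fitEllipse(cv2.convexHull(c)); print('ring',e)
blk=(r<50)&(g<50)&(b<50); yel=(r>180)&(g>150)&(b<90)
B=cen(blk|yel,285,370,78,140)
rect=cv2.minAreaRect(np.argwhere(B[7])[:,::-1].astype(np.float32)); print('bar',rect)
Y=cen(yel,320,372,75,115);print('yel',Y[:7])
for z in (.105,.11,.113): print('ctr',z,px(s,P,*e[0],z),'mark',px(s,P,R_[0],R_[1],z))
for n,u,v,z in [('barA',297,126,.149),('barB',357,88,.149),('notch',363,84,.115),('barc',*rect[0],.149)]: print(n,px(s,P,u,v,z))
E
```

```text
red (np.float64(345.7450980392157), np.float64(157.88888888888889), 153, np.int64(339), np.int64(353), np.int64(150), np.int64(166))
ring ((289.628173828125, 104.28858947753906), (144.6324920654297, 193.07386779785156), 88.18927764892578)
bar ((330.2692565917969, 102.65383911132812), (18.027755737304688, 83.48239135742188), 56.3099365234375)
yel (np.float64(348.0573065902579), np.float64(90.67908309455588), 349, np.int64(326), np.int64(368), np.int64(75), np.int64(107))
ctr 0.105 [0.59033831 0.21460398 0.105     ] mark [0.54519807 0.15220154 0.105     ]
ctr 0.11 [0.59023395 0.21409981 0.11      ] mark [0.54581356 0.15269249 0.11      ]
ctr 0.113 [0.59017133 0.2137973  0.113     ] mark [0.54618286 0.15298706 0.113     ]
barA [0.5724895  0.20214899 0.149     ]
barB [0.60929199 0.15576188 0.149     ]
notch [0.61668064 0.14731499 0.115     ]
barc [0.59500374 0.17630036 0.149     ]
```

Call:
{"api": "play_rows", "payload": {"commands": [{"claw": 0.8,"tx": 0.93,"ty": 0.03,"tz": 0.4,"rx": 0,"ry": 0,"rz": -0.674},{"claw": 0.8,"tx": 0.93,"ty": 0.03,"tz": 0.4,"rx": 0,"ry": 0,"rz": -0.674},{"claw": 0.8,"tx": 0.93,"ty": 0.03,"tz": 0.4,"rx": 0,"ry": 0,"rz": -0.674},{"claw": 0.8,"tx": 0.93,"ty": 0.03,"tz": 0.4,"rx": 0,"ry": 0,"rz": -0.674},{"claw": 0.8,"tx": 0.93,"ty": 0.03,"tz": 0.4,"rx": 0,"ry": 0,"rz": -0.674},{"claw": 0.8,"tx": 0.93,"ty": 0.03,"tz": 0.4,"rx": 0,"ry": 0,"rz": -0.674},{"claw": 0.8,"tx": 0.93,"ty": 0.03,"tz": 0.4,"rx": 0,"ry": 0,"rz": -0.674},{"claw": 0.8,"tx": 0.93,"ty": 0.03,"tz": 0.4,"rx": 0,"ry": 0,"rz": -0.674}]}}

```text
time_s: 12.15
position: [0.5899, 0.1812, 0.2441]
tool_rot: [-180.0, -0.0, 68.0]
force: [-0.3, 0.1, 0.3]
opening: 0.0685
grip_force: 0.0
```

Call:
{"api": "play_rows", "payload": {"commands": [{"claw": 0.8,"tx": 0,"ty": 0,"tz": 0.2,"rx": 0,"ry": 0,"rz": -0.674},{"claw": 0.8,"tx": 0,"ty": 0,"tz": 0.2,"rx": 0,"ry": 0,"rz": -0.674},{"claw": 0.8,"tx": 0,"ty": 0,"tz": 0.2,"rx": 0,"ry": 0,"rz": -0.674},{"claw": 0.8,"tx": 0,"ty": 0,"tz": 0.2,"rx": 0,"ry": 0,"rz": -0.674},{"claw": 0.8,"tx": 0,"ty": 0,"tz": 0.2,"rx": 0,"ry": 0,"rz": -0.674},{"claw": 0.8,"tx": 0,"ty": 0,"tz": 0.2,"rx": 0,"ry": 0,"rz": -0.674},{"claw": 0.8,"tx": 0,"ty": 0,"tz": 0.2,"rx": 0,"ry": 0,"rz": -0.674},{"claw": 0.8,"tx": 0,"ty": 0,"tz": 0.2,"rx": 0,"ry": 0,"rz": -0.674},{"claw": 0.8,"tx": 0,"ty": 0,"tz": 0.2,"rx": 0,"ry": 0,"rz": -0.674}]}}

```text
time_s: 13.05
position: [0.5899, 0.1812, 0.2281]
tool_rot: [180.0, -0.0, 128.1]
force: [0.3, 0.1, -0.0]
opening: 0.068
grip_force: 0.0
```

```bash
python3 - <<'E'
from h import *
s=state();print(s['time_s'],s['position'],s['tool_rot'])
s,P=snap('wrist','w5')
for l in ['dial_grip','dial_notch','mark_point']: find(l,'wrist',P)
E
```

```text
13.05 [0.58992325 0.18122659 0.228126  ] [ 1.79998562e+02 -6.15602868e-03  1.28139980e+02]
dial_grip wrist 0.88 [0.594  0.1844 0.1417]
dial_notch wrist 0.64 [0.6204 0.1491 0.116 ]
mark_point wrist 0.72 [0.555  0.1564 0.113 ]
```

View pics/w5.png

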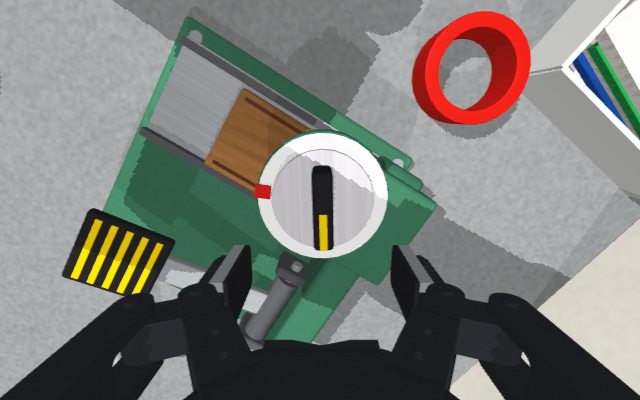

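The bar now stands vertical in the picture at column 322, so it is centred between the fingers and aligned. Descending to grip.

Call:
{"api": "play_rows", "payload": {"commands": [{"claw": 0.8,"tx": 0,"ty": 0.02,"tz": 0.5,"rx": 0,"ry": 0,"rz": 0},{"claw": 0.8,"tx": 0,"ty": 0.02,"tz": 1,"rx": 0,"ry": 0,"rz": 0},{"claw": 0.8,"tx": 0,"ty": 0.02,"tz": 1,"rx": 0,"ry": 0,"rz": 0}]}}

```text
time_s: 13.55
position: [0.589, 0.1818, 0.1432]
tool_rot: [-179.6, -0.2, 128.4]
force: [-1.0, -0.7, -0.5]
opening: 0.0679
grip_force: 0.0
```

Call:
{"api": "play_rows", "payload": {"commands": [{"claw": 0.7,"tx": 0,"ty": 0,"tz": 0.33,"rx": 0,"ry": 0,"rz": 0},{"claw": 0.5,"tx": 0,"ty": 0,"tz": 0.33,"rx": 0,"ry": 0,"rz": 0},{"claw": 0.1,"tx": 0,"ty": 0,"tz": 0.33,"rx": 0,"ry": 0,"rz": 0},{"claw": 0.1,"tx": 0,"ty": 0,"tz": 0.33,"rx": 0,"ry": 0,"rz": 0},{"claw": 0.1,"tx": 0,"ty": 0,"tz": 0.33,"rx": 0,"ry": 0,"rz": 0},{"claw": 0.1,"tx": 0,"ty": 0,"tz": 0.33,"rx": 0,"ry": 0,"rz": 0},{"claw": 0.1,"tx": 0,"ty": 0,"tz": 0.33,"rx": 0,"ry": 0,"rz": 0},{"claw": 0.1,"tx": 0,"ty": 0,"tz": 0.33,"rx": 0,"ry": 0,"rz": 0}], "squeeze": 50}}

```text
time_s: 14.35
position: [0.5912, 0.1819, 0.1241]
tool_rot: [180.0, 0.0, 128.5]
force: [-9.3, -5.1, 10.8]
opening: 0.0152
grip_force: 50.0
```

Call:
{"api": "play_rows", "payload": {"commands": [{"claw": 0.1,"tx": 0,"ty": -0.01,"tz": -0.02,"rx": 0,"ry": 0,"rz": 0.08},{"claw": 0.1,"tx": 0,"ty": -0.01,"tz": -0.02,"rx": 0,"ry": 0,"rz": 0.16},{"claw": 0.1,"tx": 0,"ty": -0.01,"tz": -0.02,"rx": 0,"ry": 0,"rz": 0.24},{"claw": 0.1,"tx": 0,"ty": -0.01,"tz": -0.02,"rx": 0,"ry": 0,"rz": 0.24}]}}

```text
time_s: 14.75
position: [0.5919, 0.1822, 0.1243]
tool_rot: [179.8, -0.0, 106.6]
force: [12.8, 4.9, -13.2]
opening: 0.015
grip_force: 51.3
```

Call:
{"api": "play_rows", "payload": {"commands": [{"claw": 0.1,"tx": 0,"ty": 0.01,"tz": 0.01,"rx": 0,"ry": 0,"rz": 0.09},{"claw": 0.1,"tx": 0,"ty": 0.01,"tz": 0.01,"rx": 0,"ry": 0,"rz": 0.18},{"claw": 0.1,"tx": 0,"ty": 0.01,"tz": 0.01,"rx": 0,"ry": 0,"rz": 0.27},{"claw": 0.1,"tx": 0,"ty": 0.01,"tz": 0.01,"rx": 0,"ry": 0,"rz": 0.36},{"claw": 0.1,"tx": 0,"ty": 0.01,"tz": 0.01,"rx": 0,"ry": 0,"rz": 0.45},{"claw": 0.1,"tx": 0,"ty": 0.01,"tz": 0.01,"rx": 0,"ry": 0,"rz": 0.45}]}}

```text
time_s: 15.35
position: [0.5936, 0.1821, 0.1242]
tool_rot: [179.7, -0.2, 66.1]
force: [18.7, 2.3, -9.4]
opening: 0.0148
grip_force: 51.8
```

Call:
{"api": "play_rows", "payload": {"commands": [{"claw": 0.1,"tx": 0,"ty": 0,"tz": 0,"rx": 0,"ry": 0,"rz": 0.09},{"claw": 0.1,"tx": 0,"ty": 0,"tz": 0,"rx": 0,"ry": 0,"rz": 0.18},{"claw": 0.1,"tx": 0,"ty": 0,"tz": 0,"rx": 0,"ry": 0,"rz": 0.27},{"claw": 0.1,"tx": 0,"ty": 0,"tz": 0,"rx": 0,"ry": 0,"rz": 0.38},{"claw": 0.1,"tx": 0,"ty": 0,"tz": 0,"rx": 0,"ry": 0,"rz": 0.38},{"claw": 0.1,"tx": 0,"ty": 0,"tz": 0,"rx": 0,"ry": 0,"rz": 0.38}]}}

```text
time_s: 15.95
position: [0.5948, 0.1812, 0.1243]
tool_rot: [179.7, -0.4, 32.1]
force: [30.2, -3.2, -13.6]
opening: 0.0147
grip_force: 51.2
```

```bash
python3 - <<'E'
from h import *
s=state();print(s['time_s'],s['position'],s['tool_rot'],s['moment'])
E
```

```text
15.95 [0.59475026 0.18124127 0.12428766] [179.74496154  -0.37873105  32.08877354] [-0.7122723  -4.35896084 -0.02029433]
```

Release and rise to check.

Call:
{"api": "play_rows", "payload": {"commands": [{"claw": 0.8,"tx": 0,"ty": 0,"tz": 0,"rx": 0,"ry": 0,"rz": 0},{"claw": 0.8,"tx": 0,"ty": 0,"tz": 0,"rx": 0,"ry": 0,"rz": 0},{"claw": 0.8,"tx": 0,"ty": 0,"tz": 0,"rx": 0,"ry": 0,"rz": 0},{"claw": 0.8,"tx": 0,"ty": 0,"tz": 0,"rx": 0,"ry": 0,"rz": 0},{"claw": 0.8,"tx": 0,"ty": 0,"tz": -0.5,"rx": 0,"ry": 0,"rz": 0},{"claw": 0.8,"tx": 0,"ty": 0,"tz": -1,"rx": 0,"ry": 0,"rz": 0},{"claw": 0.8,"tx": 0,"ty": 0,"tz": -1,"rx": 0,"ry": 0,"rz": 0}]}}

```text
time_s: 16.65
position: [0.5929, 0.1824, 0.2086]
tool_rot: [179.8, -0.4, 32.2]
force: [0.2, 0.2, -0.3]
opening: 0.0687
grip_force: 0.0
```

Call:
{"api": "play_rows", "payload": {"commands": [{"claw": 0.8,"tx": -0.5,"ty": 0,"tz": -0.5,"rx": 0,"ry": 0,"rz": 0},{"claw": 0.8,"tx": -0.5,"ty": 0,"tz": -0.5,"rx": 0,"ry": 0,"rz": 0},{"claw": 0.8,"tx": -0.5,"ty": 0,"tz": -0.5,"rx": 0,"ry": 0,"rz": 0}]}}

```text
time_s: 16.95
position: [0.5574, 0.1605, 0.2439]
tool_rot: [179.9, -0.1, 32.2]
force: [-0.5, -1.0, -0.6]
opening: 0.0685
grip_force: 0.0
```

```bash
python3 - <<'E'
from h import *
s=state();print(s['time_s'],s['position'],s['tool_rot'])
s,P=snap('wrist','w6')
for l in ['dial_grip','dial_notch','mark_point','plaque']: find(l,'wrist',P)
i=cv2.imread('pics/w6.png')
cv2.imwrite('pics/w6c.png',cv2.resize(i[0:240,180:480],(750,600)))
s,P=snap('top','t6')
for l in ['dial_grip','dial_notch','mark_point','plaque']: find(l,'top',P)
E
```

```text
16.95 [0.55743526 0.16045989 0.24394211] [ 1.79946502e+02 -1.40868964e-01  3.22022688e+01]
dial_grip wrist 0.9 [0.5921 0.1838 0.1405]
dial_notch wrist 0.95 [0.5558 0.1558 0.1168]
mark_point wrist 0.57 [0.5561 0.1547 0.1145]
plaque wrist 0.61 [ 0.282   0.315  -0.0015]
dial_grip top 0.54 [0.5928 0.1809 0.1443]
dial_notch top 0.56 [0.5552 0.1578 0.1142]
mark_point top 0.51 [0.5559 0.1535 0.1156]
plaque top 0.92 [ 0.2846  0.3144 -0.002 ]
plaque top 0.72 [0.5514 0.1722 0.0294]
plaque top 0.71 [0.3784 0.543  0.001 ]
```

View pics/w6c.png

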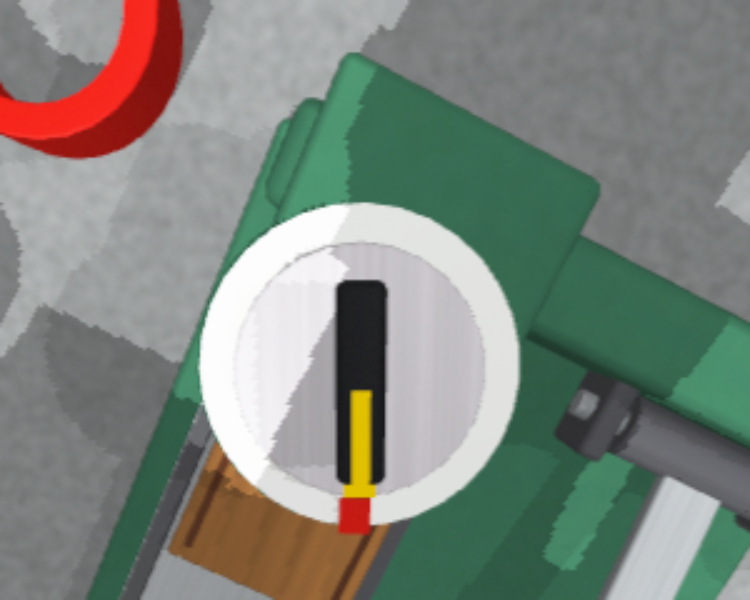

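The notch (crop (360,488)) sits next to the red mark (354,515), about 2° off, which is inside the 8° limit. The plaque is home. On to the pedal.

Call:
{"api": "play_rows", "payload": {"commands": [{"claw": 0,"tx": -0.97,"ty": 0.53,"tz": 0,"rx": 0,"ry": 0,"rz": 0},{"claw": 0,"tx": -0.97,"ty": 0.53,"tz": 0,"rx": 0,"ry": 0,"rz": 0},{"claw": 0,"tx": -0.97,"ty": 0.53,"tz": 0,"rx": 0,"ry": 0,"rz": 0},{"claw": 0,"tx": -0.97,"ty": 0.53,"tz": 0,"rx": 0,"ry": 0,"rz": 0}]}}

```text
time_s: 17.85
position: [0.5145, 0.083, 0.2429]
tool_rot: [180.0, -0.1, 32.1]
force: [-0.7, -0.1, 0.1]
opening: 0.0098
grip_force: 0.0
```

Call:
{"api": "play_rows", "payload": {"commands": [{"claw": 0,"tx": -0.97,"ty": 0.53,"tz": 0,"rx": 0,"ry": 0,"rz": 0.278},{"claw": 0,"tx": -0.97,"ty": 0.53,"tz": 0,"rx": 0,"ry": 0,"rz": 0.278},{"claw": 0,"tx": -0.97,"ty": 0.53,"tz": 0,"rx": 0,"ry": 0,"rz": 0.278},{"claw": 0,"tx": -0.97,"ty": 0.53,"tz": 0,"rx": 0,"ry": 0,"rz": 0.278},{"claw": 0,"tx": -0.97,"ty": 0.53,"tz": 0,"rx": 0,"ry": 0,"rz": 0.278}]}}

```text
time_s: 18.35
position: [0.472, 0.0068, 0.2425]
tool_rot: [-180.0, -0.0, 7.5]
force: [0.1, -0.7, -0.8]
opening: -0.0001
grip_force: 0.0
```

Call:
{"api": "play_rows", "payload": {"commands": [{"claw": 0,"tx": 0,"ty": 0,"tz": 0.5,"rx": 0,"ry": 0,"rz": 0},{"claw": 0,"tx": 0,"ty": 0,"tz": 1,"rx": 0,"ry": 0,"rz": 0},{"claw": 0,"tx": 0,"ty": 0,"tz": 1,"rx": 0,"ry": 0,"rz": 0}]}}

```text
time_s: 18.65
position: [0.4696, 0.0073, 0.1582]
tool_rot: [-179.9, 0.4, 7.5]
force: [0.8, -0.0, -0.2]
opening: 0.0002
grip_force: 0.0
```

```bash
python3 - <<'E'
from h import *
s=state();print(s['time_s'],s['position'],s['tool_rot'],s['force'])
for c in ['scene','top']:
    s,P=snap(c,c+'7')
    for l in ['tread_top','dial_notch','mark_point']: find(l,c,P,2)
E
```

```text
18.65 [0.46962958 0.00732065 0.15818815] [-179.8693931     0.41004482    7.48175952] [ 0.76651914 -0.04226012 -0.17662353]
tread_top scene 0.68 [4.73e-01 4.00e-04 9.70e-02]
dial_notch scene 0.86 [0.5561 0.1566 0.1181]
mark_point scene 0.69 [0.5565 0.1572 0.1212]
tread_top top 0.55 [0.4706 0.0073 0.1025]
dial_notch top 0.69 [0.5546 0.1586 0.1103]
mark_point top 0.92 [0.5547 0.1537 0.1132]
```

Call:
{"api": "play_rows", "payload": {"commands": [{"claw": 0,"tx": 0,"ty": 0,"tz": 0.4,"rx": 0,"ry": 0,"rz": 0},{"claw": 0,"tx": 0,"ty": 0,"tz": 0.6,"rx": 0,"ry": 0,"rz": 0},{"claw": 0,"tx": 0,"ty": 0,"tz": 0.72,"rx": 0,"ry": 0,"rz": 0},{"claw": 0,"tx": 0,"ty": 0,"tz": 0.72,"rx": 0,"ry": 0,"rz": 0}]}}

```text
time_s: 19.45
position: [0.4712, 0.0062, 0.1045]
tool_rot: [-180.0, 0.1, 7.2]
force: [0.8, -0.3, 0.9]
opening: 0.0
grip_force: 0.0
```

Call:
{"api": "play_rows", "payload": {"commands": [{"claw": 0,"tx": 0,"ty": 0,"tz": 0.08,"rx": 0,"ry": 0,"rz": 0},{"claw": 0,"tx": 0,"ty": 0,"tz": 0.16,"rx": 0,"ry": 0,"rz": 0},{"claw": 0,"tx": 0,"ty": 0,"tz": 0.24,"rx": 0,"ry": 0,"rz": 0},{"claw": 0,"tx": 0,"ty": 0,"tz": 0.32,"rx": 0,"ry": 0,"rz": 0},{"claw": 0,"tx": 0,"ty": 0,"tz": 0.32,"rx": 0,"ry": 0,"rz": 0}]}}

```text
time_s: 19.95
position: [0.4716, 0.006, 0.0795]
tool_rot: [180.0, -0.0, 7.2]
force: [-2.9, -0.4, 6.8]
opening: -0.0002
grip_force: 3.6
```

Call:
{"api": "play_rows", "payload": {"commands": [{"claw": 0,"tx": 0,"ty": 0,"tz": 0.05,"rx": 0,"ry": 0,"rz": 0},{"claw": 0,"tx": 0,"ty": 0,"tz": 0.1,"rx": 0,"ry": 0,"rz": 0},{"claw": 0,"tx": 0,"ty": 0,"tz": 0.14,"rx": 0,"ry": 0,"rz": 0},{"claw": 0,"tx": 0,"ty": 0,"tz": 0.14,"rx": 0,"ry": 0,"rz": 0}]}}

```text
time_s: 20.35
position: [0.4716, 0.006, 0.0686]
tool_rot: [180.0, -0.0, 7.2]
force: [-4.5, -0.8, 8.9]
opening: 0.0001
grip_force: 4.3
```

Call:
{"api": "play_rows", "payload": {"commands": [{"claw": 0,"tx": 0,"ty": 0,"tz": 0.02,"rx": 0,"ry": 0,"rz": 0},{"claw": 0,"tx": 0,"ty": 0,"tz": 0.02,"rx": 0,"ry": 0,"rz": 0}]}}

```text
time_s: 20.55
position: [0.4716, 0.006, 0.0672]
tool_rot: [180.0, -0.0, 7.2]
force: [-5.2, 0.5, 8.7]
opening: 0.0
grip_force: 4.4
```

Call:
{"api": "play_rows", "payload": {"commands": [{"claw": 0,"tx": 0,"ty": 0,"tz": 0.02,"rx": 0,"ry": 0,"rz": 0},{"claw": 0,"tx": 0,"ty": 0,"tz": 0.02,"rx": 0,"ry": 0,"rz": 0}]}}

```text
time_s: 20.75
position: [0.4716, 0.006, 0.0656]
tool_rot: [180.0, -0.0, 7.2]
force: [-5.7, -1.2, 9.7]
opening: 0.0004
grip_force: 4.5
```

Call:
{"api": "play_rows", "payload": {"commands": [{"claw": 0,"tx": 0,"ty": 0,"tz": 0.01,"rx": 0,"ry": 0,"rz": 0},{"claw": 0,"tx": 0,"ty": 0,"tz": 0.01,"rx": 0,"ry": 0,"rz": 0}]}}

```text
time_s: 20.95
position: [0.4716, 0.006, 0.0649]
tool_rot: [180.0, -0.0, 7.2]
force: [-6.7, -2.0, 9.5]
opening: 0.0001
grip_force: 4.6
```

Call:
{"api": "play_rows", "payload": {"commands": [{"claw": 0,"tx": 0,"ty": 0,"tz": 0.01,"rx": 0,"ry": 0,"rz": 0},{"claw": 0,"tx": 0,"ty": 0,"tz": 0.01,"rx": 0,"ry": 0,"rz": 0}]}}

```text
time_s: 21.15
position: [0.4717, 0.006, 0.0646]
tool_rot: [180.0, -0.0, 7.2]
force: [-8.9, -0.7, 18.7]
opening: -0.0003
grip_force: 8.6
```

Call:
{"api": "play_rows", "payload": {"commands": [{"claw": 0,"tx": 0,"ty": 0,"tz": 0.01,"rx": 0,"ry": 0,"rz": 0},{"claw": 0,"tx": 0,"ty": 0,"tz": 0.01,"rx": 0,"ry": 0,"rz": 0}]}}

```text
time_s: 21.35
position: [0.4717, 0.006, 0.0642]
tool_rot: [180.0, -0.1, 7.2]
force: [-12.8, -1.0, 25.8]
opening: 0.0003
grip_force: 12.9
```

Call:
{"api": "play_rows", "payload": {"commands": [{"claw": 0,"tx": 0,"ty": 0,"tz": 0,"rx": 0,"ry": 0,"rz": 0},{"claw": 0,"tx": 0,"ty": 0,"tz": 0,"rx": 0,"ry": 0,"rz": 0},{"claw": 0,"tx": 0,"ty": 0,"tz": 0,"rx": 0,"ry": 0,"rz": 0},{"claw": 0,"tx": 0,"ty": 0,"tz": 0,"rx": 0,"ry": 0,"rz": 0},{"claw": 0,"tx": 0,"ty": 0,"tz": 0,"rx": 0,"ry": 0,"rz": 0},{"claw": 0,"tx": 0,"ty": 0,"tz": 0,"rx": 0,"ry": 0,"rz": 0},{"claw": 0,"tx": 0,"ty": 0,"tz": 0,"rx": 0,"ry": 0,"rz": 0},{"claw": 0,"tx": 0,"ty": 0,"tz": 0,"rx": 0,"ry": 0,"rz": 0},{"claw": 0,"tx": 0,"ty": 0,"tz": 0,"rx": 0,"ry": 0,"rz": 0},{"claw": 0,"tx": 0,"ty": 0,"tz": 0,"rx": 0,"ry": 0,"rz": 0}]}}

```text
time_s: 22.35
position: [0.4718, 0.006, 0.0642]
tool_rot: [180.0, -0.1, 7.2]
force: [-12.7, -0.3, 26.3]
opening: -0.0002
grip_force: 12.8
```

Call:
{"api": "play_rows", "payload": {"commands": [{"claw": 0,"tx": 0,"ty": 0,"tz": -0.1,"rx": 0,"ry": 0,"rz": 0},{"claw": 0,"tx": 0,"ty": 0,"tz": -0.2,"rx": 0,"ry": 0,"rz": 0},{"claw": 0,"tx": 0,"ty": 0,"tz": -0.35,"rx": 0,"ry": 0,"rz": 0},{"claw": 0,"tx": 0,"ty": 0,"tz": -0.5,"rx": 0,"ry": 0,"rz": 0},{"claw": 0,"tx": 0,"ty": 0,"tz": -0.7,"rx": 0,"ry": 0,"rz": 0},{"claw": 0,"tx": 0,"ty": 0,"tz": -1,"rx": 0,"ry": 0,"rz": 0},{"claw": 0,"tx": 0,"ty": 0,"tz": -1,"rx": 0,"ry": 0,"rz": 0}]}}

```text
time_s: 23.05
position: [0.4723, 0.006, 0.1456]
tool_rot: [179.9, -0.2, 7.2]
force: [-0.3, -0.6, -2.0]
opening: -0.0
grip_force: 0.0
```

Call:
{"api": "play_rows", "payload": {"commands": [{"claw": 0,"tx": -0.5,"ty": 0,"tz": -1,"rx": 0,"ry": 0,"rz": 0},{"claw": 0,"tx": -0.5,"ty": 0,"tz": -1,"rx": 0,"ry": 0,"rz": 0},{"claw": 0,"tx": -0.5,"ty": 0,"tz": -1,"rx": 0,"ry": 0,"rz": 0},{"claw": 0,"tx": -0.5,"ty": 0,"tz": -1,"rx": 0,"ry": 0,"rz": 0}]}}

```text
time_s: 23.45
position: [0.4316, 0.001, 0.2229]
tool_rot: [180.0, -0.1, 7.2]
force: [0.7, 0.5, -0.9]
opening: -0.0004
grip_force: 0.0
```

Call:
{"api": "play_rows", "payload": {"commands": [{"claw": 0,"tx": -0.4,"ty": -1,"tz": -1,"rx": 0,"ry": 0,"rz": 0},{"claw": 0,"tx": -0.4,"ty": -1,"tz": -1,"rx": 0,"ry": 0,"rz": 0},{"claw": 0,"tx": -0.4,"ty": -1,"tz": -1,"rx": 0,"ry": 0,"rz": 0},{"claw": 0,"tx": -0.4,"ty": -1,"tz": -1,"rx": 0,"ry": 0,"rz": 0}]}}

```text
time_s: 23.85
position: [0.3899, 0.0776, 0.3031]
tool_rot: [-180.0, -0.1, 7.3]
force: [0.6, -0.5, -1.7]
opening: -0.0002
grip_force: 0.0
```

```bash
python3 - <<'E'
from h import *
s=state();print(s['time_s'],s['position'],s['force'])
s,P=snap('wrist','w8')
for l in ['dial_notch','mark_point','plaque','tread_top']: find(l,'wrist',P)
s,P=snap('top','t8')
for l in ['dial_notch','mark_point','plaque','tread_top']: find(l,'top',P)
E
```

```text
23.85 [0.3898714  0.07762459 0.30310129] [ 0.61585988 -0.51077745 -1.67467045]
mark_point wrist 0.41 [0.4747 0.0018 0.102 ]
plaque wrist 0.84 [0.5499 0.1729 0.0306]
plaque wrist 0.64 [ 0.2814  0.3156 -0.0031]
tread_top wrist 0.82 [0.4789 0.0052 0.0994]
dial_notch top 0.88 [0.5546 0.1583 0.1133]
mark_point top 0.65 [0.5575 0.156  0.1136]
plaque top 0.91 [ 2.87e-01  3.12e-01 -3.00e-04]
plaque top 0.8 [0.3801 0.5411 0.0018]
plaque top 0.66 [0.5542 0.1739 0.033 ]
```

View pics/w8.png

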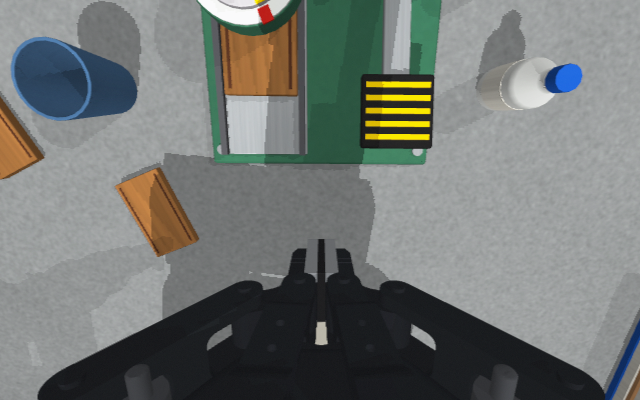

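The pedal is back up, the plaque front edge is at row 96 (home), the notch is at the mark, and the cup and bottle haven't moved. Handing in.

```bash
python3 -c "
from plant import *
print(finish_job())"
```

```text
the job is handed in; nothing more can be done
None
```

The job is handed in, but the system gave no verdict: the plaque measured fully home, the dial notch was about 2° from the red mark, and the pedal was held at its stop for about 1 s at about 29 N, then came back up.

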